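# Balance the spring rig and hold its hidden bolt head

## Robot

A 7-joint arm with a two-finger parallel gripper is mounted at the origin on a cart in front of the work surface, level with it; the furniture and walls round the work are solid. World frame = base frame: x ahead of the robot, y to its left, z up, the work surface at z = 0. Lengths are in m, angles in rad, forces in N, time in s.
With the tool pointing down it reaches from about 0.4 to 0.85 m from the base axis. Payload 4.5 kg.
Tool frame: the origin (TCP) lies between the finger pads; the fingertips stand arm.finger_overhang ahead of it and the grasp point (between the pads) lies 8 mm behind it (arm.finger_overhang is the distance from the TCP to the fingertips, in m); z points along the fingers, y is the line along which they close (so a half turn about z gives the same grasp; the last joint's range is limited). The gripper opens to 88 mm and grips with 3 to 60 N. Pads are 18 mm wide; open, the fingers measure 123 mm over their backs; the gripper's body (75 mm by 187 mm) begins 45 mm behind the grasp point.
Start: joints at [-1.076, 0.689, -0.195, 1.565, 0.157, 0.902, -0.215], TCP at [0.278, 0.56, 0.25] pointing down, gripper open.
Joint ranges: [-3.01, 3.01], [-0.46, 2.08], [-1.47, 1.51], [0.13, 2.56], [-1, 4.14], [0.04, 2.09], [-2.66, 2.66]. Speed limits (rad/s): [2.57, 2.57, 3.14, 3.14, 3.14, 3.14, 3.14].

## Interface

Orientations are given as a 3x3 rotation matrix whose columns are the frame's x, y, z axes.
In Python, from bench import arm, capture, calibration, order gives the robot as it stands. The module is installed in compiled form; this text tells all that it offers.
- The arm moves only by the shell command python3 -m crank 'ROWS' [OPENING]. ROWS is JSON, a list of rows, each a list of 4 numbers: the shift along the tool's x, y, z in cm, then the turn about the tool's z in rad. In form: [[dx, dy, dz, yaw], ...]. A call has exactly 10 rows; each row is the pose to reach, as a shift and turn from the pose commanded when the call began, along the tool's axes at that moment; what a row does not reach only later rows make up. A row lasts 1/8 s, in which the tool goes at most 62.5 mm and 10.7 degrees, less where a joint would pass 70% of its speed; a pose out of reach is approached as far as the arm can. A call with a gripper value outside its range is refused whole. OPENING is the opening, from -1 (shut) to 1 (fully open), set as the call begins (- or left out, the last holds). The fingers move at their own pace and stop on an object; the grip force is fixed at half the most. Time passes only in rows, so rows that repeat a pose let the fingers close, or fill a call up. It gives the time, the measured TCP pose, the force, the opening and the grip force at its end, in the units of the state.
- arm.sense(): the state, without advancing time (a new reading comes with each control period).
- capture(name): name is "side" or "top"; returns the picture (384x512x3 uint8, red, green, blue); there is no depth.
- calibration(name): a dict with "K" (3x3 intrinsics, pixels), "R" (3x3) and "t" (3): a world point X has camera coordinates R X + t. Camera axes: x right, y down, z forward; pixel columns grow to the right and rows downward; lengths in m; the calibration is good to about 2 mm. A picture is of the moment at which its call begins. calibration takes no time and is no camera call.
- order.hand_in(): hands the job in; it is judged then, once.
The state is a dict: "time": time; "qpos": joint angles; "dq": joint speeds; "effort": joint torques, N m; "position": TCP position; "tool_rot": TCP orientation; "ft_force": force on the tool from outside, world axes, zero at the start; "torque": the same for the moment, N m; "gripper_width": finger opening in m; "grip_force": force on a finger pad.
Only numpy, scipy, OpenCV 4.12 (cv2) and the standard library are available. Lean on these libraries where they do the work, as an engineer would, in place of code of your own. Each camera call takes 0.05 s, during which the arm holds its last target. There are 200 camera calls.

## Task

One at a time, set the small steel weights from the right of the bench into the rig's sprung pan, just until the red pointer rests in the green band by itself, and leave any you do not need on the bench. Then reach down into the narrow gap behind the blue bracket's front plate, grip the hidden square bolt head across its two upright flats so that the arm is level, and hold it from turning: finish while still gripping it firmly. Do not disturb the mug, loupe, blower, jar and screwdriver.

Things in the scene. Friction and masses are not known exactly. Their poses are not given: they have to be found in the camera images.
- bracket: fixed grey base 122x90x8 mm with two upright blue plates 70 mm wide (y), 8 thick, tops 120 above the bench: front plate x -8 to 0, rear x 46 to 54. The 46 mm gap between, open above and at its sides, hides the bolt head. Origin on the bench below the bolt's axis, at the front plate's back face; x away from the robot along the bolt (90 mm up), y left to the pan, z up
- pointer_scale (a point): centre of the green band (13 mm high) on the white scale plate, on the bracket's -y side in front: plate y -30 to -80, x -11 to -8, top 133 mm above the bench. The red pointer before it tips down as the pan rises; it is level with the band's middle when the arm is level
- rig_arm (a joint): angle of bolt, head, nut, arm and pointer, turning as one: 0 = arm level and two head flats upright; positive = pan raised. A spring lifts the pan; each weight, anywhere in it, lowers the angle by about 0.16. Green band: -0.10 to 0.10. Starts at 0.20, pressed on its upper stop, so the first weight may show less; one or two weights reach the band. A firm grip across the flats turns a head up to 0.1 off to 0
- pan: square steel pan 110 (x) by 100 mm (y), rim 5 mm, on the bracket's +y side. Stays level, moves only up and down, 90 mm per rad of the arm, on a soft spring (55 N/m; settles in 0.5 s). Origin: centre of its floor's top face, 105 mm above the bench at arm level; axes as the bracket's. A brass part 16 mm high, its mass unknown, is fixed at x 19 to 49; x -50 to 15 is free for weights
- weight_a_center (a point): plain steel cylinder weight with a groove near its top, 22 mm diameter, 28 mm high, standing upright on the bench or on the 2 mm green mat, about 80 g; this point is its centre, half-way up. All three weights are alike and interchangeable. A magnifier lamp hangs about 0.48 m above the bench farther out on this right side: keep the wrist below or nearer than it
- weight_b_center (a point): plain steel cylinder weight with a groove near its top, 22 mm diameter, 28 mm high, standing upright on the bench or on the 2 mm green mat, about 80 g; this point is its centre, half-way up. All three weights are alike and interchangeable. A magnifier lamp hangs about 0.48 m above the bench farther out on this right side: keep the wrist below or nearer than it
- weight_c_center (a point): plain steel cylinder weight with a groove near its top, 22 mm diameter, 28 mm high, standing upright on the bench or on the 2 mm green mat, about 80 g; this point is its centre, half-way up. All three weights are alike and interchangeable. A magnifier lamp hangs about 0.48 m above the bench farther out on this right side: keep the wrist below or nearer than it
- mug: bystander to leave alone: white mug with handle, 83 x 110 x 86 mm; origin at the centre of its underside
- eye_loupe: bystander to leave alone: black conical eye loupe, 36 x 36 x 39 mm; origin at the centre of its underside
- red_blower: bystander to leave alone: dark red rubber bulb blower, 48 x 48 x 108 mm; origin at the centre of its underside
- jar: bystander to leave alone: small glass jar with black cap, 45 x 45 x 40 mm; origin at the centre of its underside
- orange_driver: bystander to leave alone: watch screwdriver with orange end, 12 x 92 x 12 mm, lying; origin at the centre of its underside
- bolt_head: oiled, slippery square steel bolt head in the gap, 19 x 19 mm, 14 long along the bolt; origin at its centre, 17 mm behind the front plate, 29 before the rear plate, 90 above the bench, 30 below the plates' tops, 82 mm free below it. x along the bolt (as the bracket's x); turns with the arm. Fingers come down on its two y sides, where nothing else stands

How it is judged:
On the way:
1. with weights in the pan and the robot clear of pan and weights and not holding the bolt head, the pointer rests in the green band (value of joint rig_arm between -0.1 and 0.1 rad and velocity of joint rig_arm between -0.1 and 0.1 rad/s and ((x of weight_a_center in the frame of pan between -0.06 and 0.06 m and y of weight_a_center in the frame of pan between -0.055 and 0.055 m and z of weight_a_center in the frame of pan between 0.004 and 0.05 m) or (x of weight_b_center in the frame of pan between -0.06 and 0.06 m and y of weight_b_center in the frame of pan between -0.055 and 0.055 m and z of weight_b_center in the frame of pan between 0.004 and 0.05 m) or (x of weight_c_center in the frame of pan between -0.06 and 0.06 m and y of weight_c_center in the frame of pan between -0.055 and 0.055 m and z of weight_c_center in the frame of pan between 0.004 and 0.05 m)) and ((x of weight_a_center in the frame of pan between -0.06 and 0.06 m and y of weight_a_center in the frame of pan between -0.055 and 0.055 m and z of weight_a_center in the frame of pan between 0.004 and 0.05 m) or height (world z) of weight_a_center below 0.03 m) and ((x of weight_b_center in the frame of pan between -0.06 and 0.06 m and y of weight_b_center in the frame of pan between -0.055 and 0.055 m and z of weight_b_center in the frame of pan between 0.004 and 0.05 m) or height (world z) of weight_b_center below 0.03 m) and ((x of weight_c_center in the frame of pan between -0.06 and 0.06 m and y of weight_c_center in the frame of pan between -0.055 and 0.055 m and z of weight_c_center in the frame of pan between 0.004 and 0.05 m) or height (world z) of weight_c_center below 0.03 m) and contact force between each of the fingers, the arm and bracket below 0.1 N and distance between the grasp point and weight_a_center above 0.04 m and distance between the grasp point and weight_b_center above 0.04 m and distance between the grasp point and weight_c_center above 0.04 m), for 0.4 s.
At the end, for the whole second after the job is handed in: Fingers still grip the bolt head (over 8 N, grasp point within 30 mm of its centre), which is square, arm level within 0.04 rad and still; at least one weight is in the pan, the others in the pan or on the bench, and the robot does not touch the pan (value of joint rig_arm between -0.04 and 0.04 rad and velocity of joint rig_arm between -0.05 and 0.05 rad/s and contact force between the fingers and bolt_head above 8 N and distance between the grasp point and bolt_head below 0.03 m and contact force between each of the fingers, the arm and pan below 0.1 N and ((x of weight_a_center in the frame of pan between -0.06 and 0.06 m and y of weight_a_center in the frame of pan between -0.055 and 0.055 m and z of weight_a_center in the frame of pan between 0.004 and 0.05 m) or (x of weight_b_center in the frame of pan between -0.06 and 0.06 m and y of weight_b_center in the frame of pan between -0.055 and 0.055 m and z of weight_b_center in the frame of pan between 0.004 and 0.05 m) or (x of weight_c_center in the frame of pan between -0.06 and 0.06 m and y of weight_c_center in the frame of pan between -0.055 and 0.055 m and z of weight_c_center in the frame of pan between 0.004 and 0.05 m)) and ((x of weight_a_center in the frame of pan between -0.06 and 0.06 m and y of weight_a_center in the frame of pan between -0.055 and 0.055 m and z of weight_a_center in the frame of pan between 0.004 and 0.05 m) or height (world z) of weight_a_center below 0.03 m) and ((x of weight_b_center in the frame of pan between -0.06 and 0.06 m and y of weight_b_center in the frame of pan between -0.055 and 0.055 m and z of weight_b_center in the frame of pan between 0.004 and 0.05 m) or height (world z) of weight_b_center below 0.03 m) and ((x of weight_c_center in the frame of pan between -0.06 and 0.06 m and y of weight_c_center in the frame of pan between -0.055 and 0.055 m and z of weight_c_center in the frame of pan between 0.004 and 0.05 m) or height (world z) of weight_c_center below 0.03 m)); the arm keeps its last pose, push and grip.
It fails at once if a bystander is moved by more than 30 mm (distance of any of mug, eye_loupe, red_blower, jar, orange_driver from where it was at the start of the episode above 0.03 m).
It also fails if it takes over 61 s, if anything falls off the work surface, if the arm or the gripper's body presses on something with over 40 N, if the wrist force passes 120 N, or if a joint passes its speed limit or range.

## Working session

There is one attempt and no reset: what is moved stays moved. The work goes in short steps, Python scripts to look and compute and a shell command to move; the robot and the scene stay as the last step left them, time stands still between calls to the robot, and variables do not carry over. Pictures are saved under pics/ and viewed, at most 11 in all, crops included, and the job is handed in when it is done.

```bash
mkdir -p pics; cat > h.py <<'E'
import numpy as np,cv2
from bench import arm,capture,calibration,order
def shot(n,f):
    im=capture(n); cv2.imwrite('pics/'+f,cv2.cvtColor(im,cv2.COLOR_RGB2BGR)); return im
def tri(p,q):  # side pixel, top pixel -> point, gap
    A=[];b=[]
    for n,(u,v) in (('side',p),('top',q)):
        c=calibration(n);P=np.array(c['K'])@np.c_[c['R'],c['t']]
        for r in (u*P[2]-P[0],v*P[2]-P[1]): A.append(r[:3]/np.linalg.norm(r[:3]));b.append(-r[3]/np.linalg.norm(r[:3]))
    X,res,_,_=np.linalg.lstsq(np.array(A),np.array(b),rcond=None); return X,np.sqrt(res)
def plane(n,p,z):
    c=calibration(n);R=np.array(c['R']);t=np.array(c['t']);C=-R.T@t
    d=R.T@np.linalg.inv(c['K'])@[p[0],p[1],1]; return C+d*(z-C[2])/d[2]
def proj(n,X):
    c=calibration(n);v=np.array(c['K'])@(np.array(c['R'])@X+c['t']);return v[:2]/v[2]
E
python3 - <<'E'
from h import *
s=arm.sense();print(s['position'],s['tool_rot'],s['gripper_width'],arm.finger_overhang)
for n in('side','top'):
    shot(n,n+'0.png');c=calibration(n);print(n,-np.array(c['R']).T@c['t'],np.array(c['R'])[2],c['K'][0])
E
```

```text
[0.27771201 0.55925036 0.2489142 ] [[-8.95700719e-01  4.44656933e-01 -6.58465390e-04]
 [ 4.44657392e-01  8.95699145e-01 -1.68662552e-03]
 [-1.60182845e-04 -1.80350320e-03 -9.99998361e-01]] 0.0882459666690042 0.011
side [0.01310216 1.11951728 0.78320276] [ 0.3974732  -0.77091088 -0.49770621] [465.49726587   0.         252.78585207]
top [0.23569282 0.05194865 1.64979094] [ 0.18667937  0.00995592 -0.98237045] [438.97882022   0.         254.2745485 ]
```

View pics/side0.png

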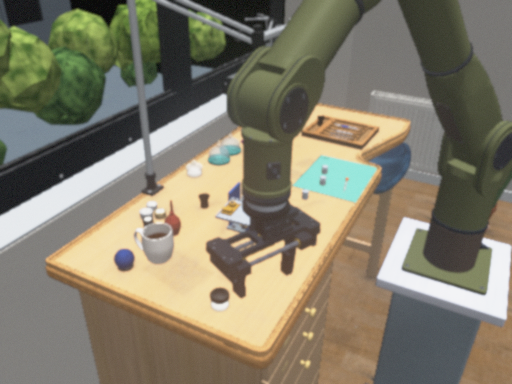

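View pics/top0.png

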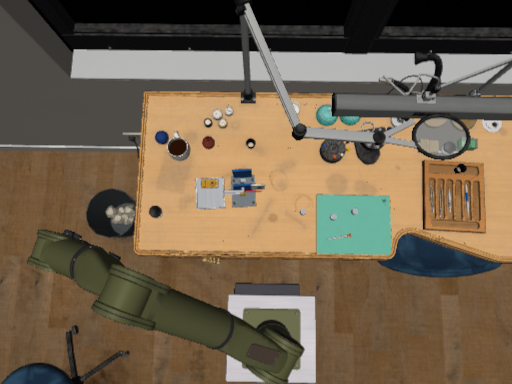

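The side view shows weights near (305,195), (323,182) and (325,170), with the arm hiding the rig. The top view shows the pan at (211,193), the bracket at (244,188), and weights near (303,212), (333,217) and (354,211). I'll enlarge the crops.

```bash
python3 - <<'E'
import cv2,numpy as np
t=cv2.imread('pics/top0.png');s=cv2.imread('pics/side0.png')
a=cv2.resize(t[165:221,190:270],None,fx=8,fy=8,interpolation=cv2.INTER_CUBIC)[:,:]
b=cv2.resize(t[195:247,295:375],None,fx=5,fy=5,interpolation=cv2.INTER_CUBIC)
c=cv2.resize(s[150:202,290:370],None,fx=5,fy=5,interpolation=cv2.INTER_CUBIC)
a=a[:448,:640]
o=np.zeros((600,800,3),np.uint8)
a=cv2.resize(a,(480,336));o[:336,:480]=a
o[340:600,:400]=b;o[340:600,400:800]=c
cv2.imwrite('pics/crop0.png',o)
E
```

```text
(no output)
```

View pics/crop0.png

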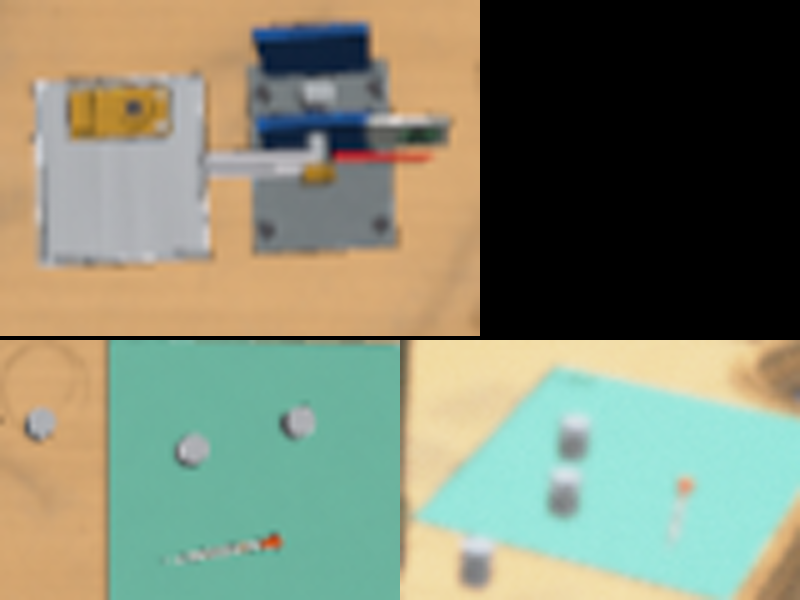

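The crop shows three weights standing (one on wood, two on the mat), with the screwdriver nearer the robot. The rig's x axis is nearly parallel to world x.

```bash
python3 - <<'E'
from h import *
np.set_printoptions(precision=4,suppress=True)
T=lambda x,y:(295+x/5-.4,195+(y-340)/5-.4)
S=lambda x,y:(290+(x-400)/5-.4,150+(y-340)/5-.4)
for a,b in(((477,562),(40,424)),((565,491),(193,450)),((574,436),(299,423))):
    print(*tri(S(*a),T(*b)),plane('top',T(*b),.02))
for x,y in((275,541),(165,561)):print('driver',plane('top',T(x,y),.008))
A=lambda x,y:(190+x/6-.4,165+y/6-.4)
for n,x,y,z in(('fpL',257,122,.12),('fpR',368,120,.12),('rpL',253,33,.12),('rpR',368,28,.12),('head',318,83,.0995),('headfront',318,93,.0995),('panFL',40,264,.128),('panFR',210,256,.128),('panBL',38,82,.128),('panBR',203,75,.128),('ptr',430,157,.1),('pivotend',318,172,.09),('scaleR',447,123,.133),('baseFL',255,252,.008),('baseFR',395,244,.008)):print(n,plane('top',A(x,y),z))
for n,p,z in(('mug',(178,148),.08),('jar',(155,211),.04),('loupe',(251,143),.04),('blower',(208,142),.1)):print(n,plane('top',p,z))
E
```

```text
[ 0.4572 -0.114   0.0139] [0.0012] [ 0.4555 -0.1136  0.02  ]
[ 0.4391 -0.2279  0.0163] [0.0012] [ 0.4378 -0.2275  0.02  ]
[ 0.4611 -0.3073  0.0167] [0.0019] [ 0.4593 -0.3069  0.02  ]
driver [ 0.3721 -0.2894  0.008 ]
driver [ 0.3559 -0.2073  0.008 ]
fpL [0.5329 0.1452 0.12  ]
fpR [0.5351 0.0795 0.12  ]
rpL [0.5869 0.1489 0.12  ]
rpR [0.5909 0.0805 0.12  ]
head [0.5613 0.1103 0.0995]
headfront [0.5552 0.1102 0.0995]
panFL [0.445  0.2691 0.128 ]
panFR [0.4513 0.17   0.128 ]
panBL [0.5534 0.2747 0.128 ]
panBR [0.5591 0.1773 0.128 ]
ptr [0.517  0.0423 0.1   ]
pivotend [0.5086 0.1095 0.09  ]
scaleR [0.5314 0.0329 0.133 ]
baseFL [0.4713 0.1511 0.008 ]
baseFR [0.4777 0.0631 0.008 ]
mug [0.6771 0.3531 0.08  ]
jar [0.4458 0.4341 0.04  ]
loupe [0.712  0.0835 0.04  ]
blower [0.6958 0.2402 0.1   ]
```

```bash
cat >> h.py <<'E'
def go(x,y,z,ang=None):  # shift (cm, tool axes) to a world TCP, turn to tool-y heading ang(deg)
    s=arm.sense();R=np.array(s['tool_rot']);d=100*R.T@(np.array([x,y,z])-s['position'])
    h=np.degrees(np.arctan2(R[1,1],R[0,1])); w=0 if ang is None else np.radians(h-ang)
    print('t',round(s['time'],2),'pos',np.round(s['position'],4),'head',round(h,1),'w',round(s['gripper_width'],4),'F',np.round(s['ft_force'],1),'->',np.round(d,2),'yaw',round(w,3))
E
python3 -c "
from h import *
go(.45,.3,.25,93.2);go(.45,.1,.23,93.2)"
```

```text
t 0.1 pos [0.2777 0.5593 0.249 ] head 63.6 w 0.088 F [ 0.7  0.7 -0.2] -> [-26.96 -15.57  -0.07] yaw -0.517
t 0.1 pos [0.2777 0.5593 0.249 ] head 63.6 w 0.088 F [ 0.7  0.7 -0.2] -> [-35.85 -33.48   1.96] yaw -0.517
```

```bash
python3 -m crank '[[-4.5,-2.6,0,-0.1],[-9,-5.2,0,-0.2],[-13.5,-7.8,0,-0.3],[-18,-10.4,0,-0.4],[-22.5,-13,0,-0.517],[-27,-15.6,0,-0.517],[-29.5,-20.5,0.5,-0.517],[-32,-25.5,1,-0.517],[-34,-29.5,1.5,-0.517],[-36,-33.5,2,-0.517]]' 0.2; python3 -c "
from h import *
go(.457,-.114,.1,93.2)"
```

```text
time: 1.35
position: [0.4512, 0.098, 0.2294]
tool_rot: [[-0.998, -0.056, -0.0], [-0.056, 0.998, -0.0], [0.0, -0.0, -1.0]]
ft_force: [0.2, -0.4, -0.5]
gripper_width: 0.0527
grip_force: 0.0
t 1.35 pos [0.4512 0.098  0.2294] head 93.2 w 0.0527 F [ 0.2 -0.4 -0.5] -> [  0.6  -21.19  12.94] yaw -0.0
```

```bash
python3 -m crank '[[0.1,-4.5,1,0],[0.2,-9,3,0],[0.4,-13.5,6,0],[0.6,-18,10,0],[0.6,-21.2,13,0],[0.6,-21.2,13,0],[0.6,-21.2,16,0],[0.6,-21.2,19,0],[0.6,-21.2,21.1,0],[0.6,-21.2,21.1,0]]'; python3 - <<'E'
from h import *
go(.457,-.114,.018,93.2)
s=shot('side','s1.png');t=shot('top','t1.png')
o=np.zeros((600,800,3),np.uint8)
o[:300,:400]=cv2.resize(cv2.imread('pics/side0.png')[165:225,270:350],(400,300));
b=cv2.imread('pics/s1.png')
o[:300,:400]=cv2.resize(b[165:225,270:350],(400,300),interpolation=3)
o[:300,400:]=cv2.resize(b[190:250,200:280],(400,300),interpolation=3)
o[300:,:400]=cv2.resize(cv2.imread('pics/t1.png')[180:240,265:345],(400,300),interpolation=3)
o[300:,400:]=cv2.resize(b[140:290,120:320],(400,300))
cv2.imwrite('pics/c1.png',o)
E
```

```text
time: 2.6
position: [0.4573, -0.1105, 0.0183]
tool_rot: [[-0.998, -0.059, -0.001], [-0.059, 0.998, 0.001], [0.001, 0.001, -1.0]]
ft_force: [-0.7, 0.8, -0.1]
gripper_width: 0.053
grip_force: 0.0
t 2.6 pos [ 0.4573 -0.1105  0.0183] head 93.4 w 0.053 F [-0.7  0.8 -0.1] -> [ 0.05 -0.35  0.03] yaw 0.003
```

View pics/c1.png

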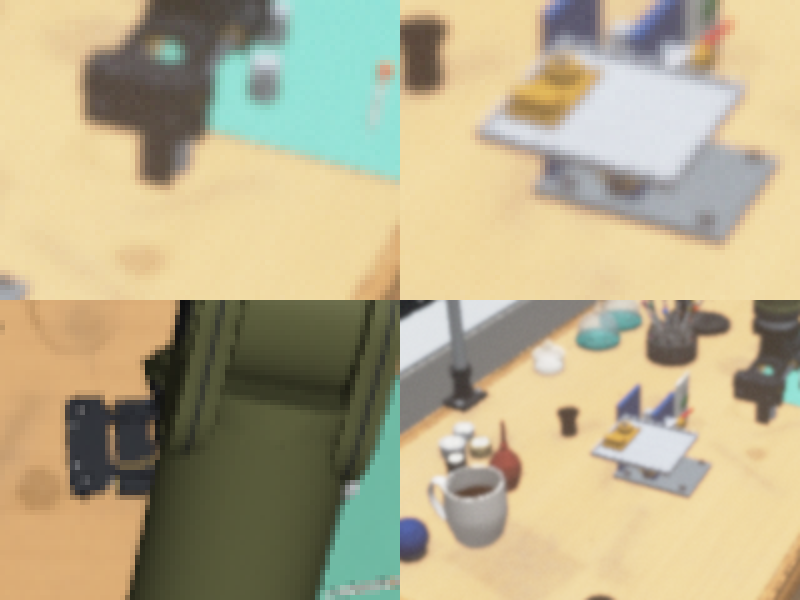

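The top of the weight shows between the fingers at crop position (180,150), and the pan is now visible in the side view. I'll close, lift, and measure the pan from both views.

```bash
python3 -m crank '[[0,0,0,0],[0,0,0,0],[0,0,0,0],[0,0,0,0],[0,0,0,0],[0,0,-3,0],[0,0,-8,0],[0,0,-13,0],[0,0,-18,0],[0,0,-21,0]]' -1; python3 - <<'E'
from h import *
np.set_printoptions(precision=4,suppress=True)
S=lambda x,y:(200+(x-400)/5-.4,190+y/5-.4)
A=lambda x,y:(190+x/6-.4,165+y/6-.4)
P=[]
for a,b in(((480,132),(38,82)),((680,180),(40,264)),((743,88),(210,256))):
    r=tri(S(*a),A(*b));P.append(r[0]);print(*r)
P=np.array(P);C=(P[0]+P[2])/2;print(C,np.degrees(np.arctan2(P[2]-P[1],1)[0]),P[1]-P[2],P[0]-P[1])
c,s=np.cos(.057),np.sin(.057);Rb=np.array([[c,-s],[s,c]])
print('place',C[:2]+Rb@[-.03,.012])
go(*(C[:2]+Rb@[-.03,.012]),.22,93.2)
E
```

```text
time: 3.95
position: [0.4574, -0.1124, 0.2307]
tool_rot: [[-0.998, -0.056, 0.002], [-0.056, 0.998, -0.0], [-0.002, -0.0, -1.0]]
ft_force: [0.4, -0.5, -2.3]
gripper_width: 0.0201
grip_force: 30.0
[0.5544 0.2755 0.123 ] [0.0001]
[0.4439 0.2688 0.1262] [0.0021]
[0.4536 0.171  0.1222] [0.0021]
[0.504  0.2232 0.1226] 0.5545590764207147 [-0.0097  0.0978  0.004 ] [ 0.1106  0.0067 -0.0033]
place [0.4734 0.2335]
t 3.95 pos [ 0.4574 -0.1124  0.2307] head 93.2 w 0.0201 F [ 0.4 -0.5 -2.3] -> [-3.52 34.44  1.08] yaw 0.0
```

```bash
python3 -m crank '[[-0.3,3.5,0,0],[-0.8,9,0,0],[-1.3,15,0,0],[-1.9,21,0,0],[-2.4,27,0,0],[-2.8,31.5,0,0],[-2.9,33.2,2,0],[-2.9,33.2,5,0],[-2.9,33.2,7,0],[-2.9,33.2,7.5,0]]'; python3 - <<'E'
from h import *
go(.468,.221,.135,93.2)
shot('side','s2.png')
b=cv2.imread('pics/s2.png')[170:260,180:300]
cv2.imwrite('pics/c2.png',cv2.resize(b,(800,600),interpolation=3))
E
```

```text
time: 5.2
position: [0.4665, 0.2202, 0.1523]
tool_rot: [[-0.998, -0.057, -0.003], [-0.057, 0.998, -0.002], [0.003, -0.002, -1.0]]
ft_force: [0.1, 0.4, -0.8]
gripper_width: 0.0198
grip_force: 30.0
t 5.2 pos [0.4665 0.2202 0.1523] head 93.3 w 0.0198 F [ 0.1  0.4 -0.8] -> [-0.16  0.07  1.73] yaw 0.001
```

View pics/c2.png

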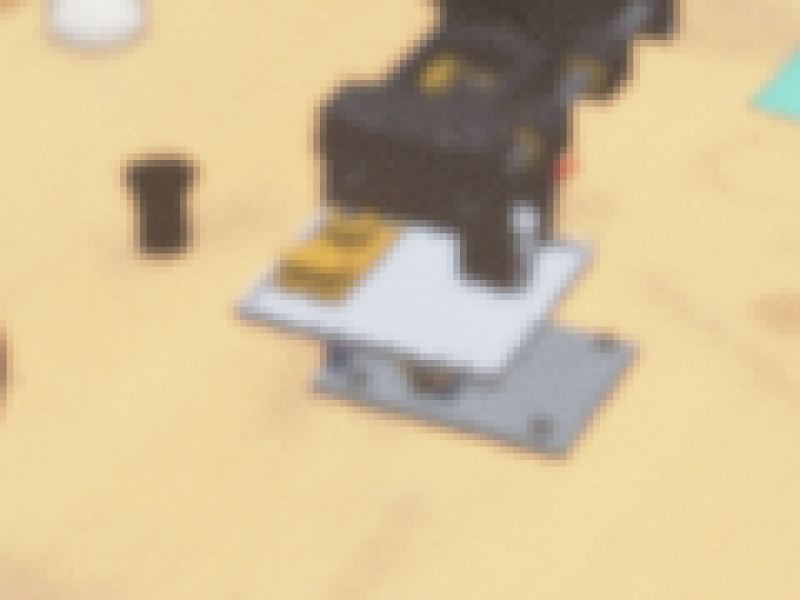

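The weight is held over the free part of the pan, at about (520,240) in the crop. I'll lower it, release and back off.

```bash
python3 -m crank '[[0,0,0.5,0],[0,0,1,0],[0,0,1.4,0],[0,0,1.7,0],[0,0,1.8,0],[0,0,1.8,0],[0,0,1.8,0],[0,0,1.8,0],[0,0,1.8,0],[0,0,1.8,0]]'; python3 -m crank '[[0,0,0,0],[0,0,0,0],[0,0,0,0],[0,0,0,0],[0,0,0,0],[0,0,-1,0],[0,0,-3,0],[0,0,-6,0],[0,0,-9,0],[0,0,-10,0]]' 0.1; python3 - <<'E'
from h import *
go(.439,-.228,.22,93.2)
E
```

```text
time: 6.5
position: [0.4676, 0.2209, 0.1358]
tool_rot: [[-0.998, -0.056, 0.0], [-0.056, 0.998, 0.0], [-0.0, 0.0, -1.0]]
ft_force: [1.2, -0.6, 0.9]
gripper_width: 0.0198
grip_force: 30.0
time: 7.75
position: [0.4683, 0.2213, 0.2377]
tool_rot: [[-0.998, -0.056, 0.003], [-0.056, 0.998, 0.002], [-0.003, 0.002, -1.0]]
ft_force: [-0.2, -0.2, 0.0]
gripper_width: 0.0488
grip_force: 0.0
t 7.75 pos [0.4683 0.2213 0.2377] head 93.2 w 0.0488 F [-0.2 -0.2  0. ] -> [  5.45 -44.7    1.68] yaw 0.0
```

Next I move toward weight 2, which clears the view so I can read the pan and pointer.

```bash
python3 -m crank '[[0.4,-3.5,0,0],[1.1,-9,0,0],[1.8,-15,0,0],[2.5,-21,0,0],[3.2,-27,0,0],[3.9,-33,0,0],[4.6,-38,0,0],[5.1,-42,2,0],[5.4,-44.7,5,0],[5.4,-44.7,8,0]]'; python3 - <<'E'
from h import *
go(.439,-.228,.02,93.2)
shot('side','s3.png');shot('top','t3.png')
o=np.zeros((600,800,3),np.uint8)
o[:,:400]=cv2.resize(cv2.imread('pics/s3.png')[170:245,210:260],(400,600),interpolation=3)
o[:300,400:]=cv2.resize(cv2.imread('pics/t3.png')[165:225,190:270],(400,300),interpolation=3)
o[300:,400:]=cv2.resize(cv2.imread('pics/s3.png')[150:210,280:360],(400,300),interpolation=3)
cv2.imwrite('pics/c3.png',o)
E
```

```text
time: 9.0
position: [0.4378, -0.2315, 0.1543]
tool_rot: [[-0.999, -0.051, -0.001], [-0.051, 0.999, -0.001], [0.001, -0.001, -1.0]]
ft_force: [0.2, 0.3, -0.0]
gripper_width: 0.0486
grip_force: 0.0
t 9.0 pos [ 0.4378 -0.2315  0.1543] head 92.9 w 0.0486 F [ 0.2  0.3 -0. ] -> [-0.15  0.36 13.43] yaw -0.005
```

View pics/c3.png

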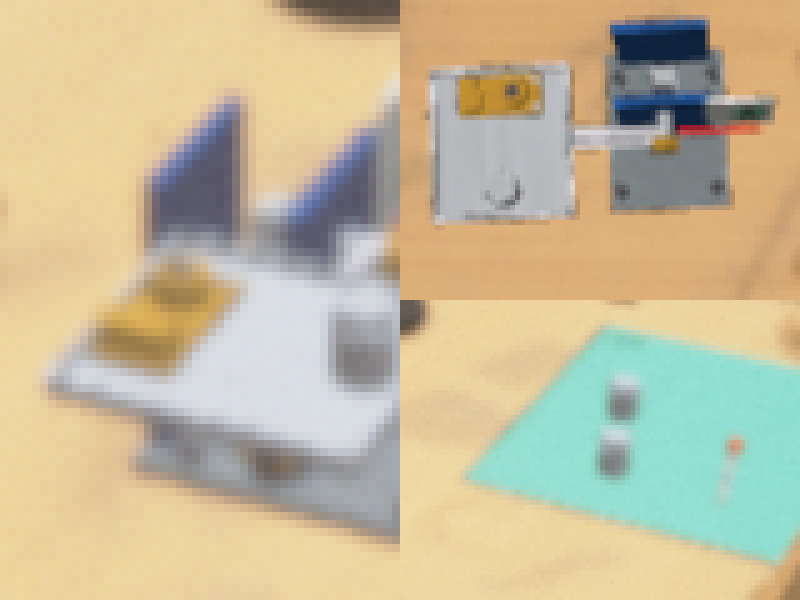

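The first weight stands in the pan at (360,340) in the crop, and the pan has dropped only slightly. I'll measure the drop by registering the brass part between pictures.

```bash
python3 - <<'E'
from h import *
np.set_printoptions(precision=3,suppress=True)
g=lambda f:cv2.cvtColor(cv2.imread('pics/'+f),cv2.COLOR_BGR2GRAY).astype(np.float32)
a,b=g('s1.png'),g('s3.png')
for sl in(np.s_[200:222,212:242],np.s_[196:228,208:246]):
    _,M=cv2.findTransformECC(a[sl],b[sl],np.eye(2,3,dtype=np.float32),cv2.MOTION_TRANSLATION);print(M[:,2])
sl=np.s_[225:238,222:250]
_,M=cv2.findTransformECC(a[sl],b[sl],np.eye(2,3,dtype=np.float32),cv2.MOTION_TRANSLATION);print('ref',M[:,2])
p=np.array([.53,.235,.13]);print('px per -10mm',proj('side',p-[0,0,.01])-proj('side',p))
E
```

```text
[-0.01   1.391]
[-0.011  1.268]
ref [-0.518  0.099]
px per -10mm [0.037 3.227]
```

The pan dropped about 4 mm, so the angle is about 0.15, still outside the band. I need a second weight.

```bash
python3 -m crank '[[0,0.2,2,0],[0,0.2,5,0],[0,0.2,9,0],[0,0.2,12,0],[0,0.2,13.2,0],[0,0.2,13.4,0],[0,0.2,13.4,0],[0,0.2,13.4,0],[0,0.2,13.4,0],[0,0.2,13.4,0]]' && python3 -m crank '[[0,0,0,0],[0,0,0,0],[0,0,0,0],[0,0,0,0],[0,0,0,0],[0,0,-3,0],[0,0,-8,0],[0,0,-13,0],[0,0,-18,0],[0,0,-21,0]]' -1; python3 -c "
from h import *
go(.502,.223,.22,93.2)"
```

```text
time: 10.35
position: [0.4388, -0.2266, 0.022]
tool_rot: [[-0.998, -0.056, 0.0], [-0.056, 0.998, -0.0], [-0.0, -0.0, -1.0]]
ft_force: [0.3, 0.2, 0.5]
gripper_width: 0.0489
grip_force: 0.0
time: 11.6
position: [0.4389, -0.2267, 0.234]
tool_rot: [[-0.998, -0.056, 0.002], [-0.056, 0.998, -0.001], [-0.002, -0.001, -1.0]]
ft_force: [0.9, -0.5, -1.5]
gripper_width: 0.0198
grip_force: 30.0
t 11.6 pos [ 0.4389 -0.2267  0.234 ] head 93.2 w 0.0198 F [ 0.9 -0.5 -1.5] -> [-8.81 44.55  1.37] yaw 0.0
```

```bash
python3 -m crank '[[-0.6,3.3,0,0],[-1.7,8.5,0,0],[-2.8,14.2,0,0],[-4,20,0,0],[-5.2,26,0,0],[-6.4,32,0,0],[-7.5,38,0,0],[-8.3,42,0,0],[-8.8,44.5,1,0],[-8.8,44.5,3,0]]' && python3 -m crank '[[0,0,1,0],[0,0,3,0],[0,0,4.5,0],[0,0,5.5,0],[0,0,6.2,0],[0,0,6.8,0],[0,0,7.3,0],[0,0,7.3,0],[0,0,7.3,0],[0,0,7.3,0]]';  python3 - <<'E'
from h import *
go(.502,.223,.13,93.2)
shot('side','s4.png')
b=cv2.imread('pics/s4.png')[170:260,180:300]
cv2.imwrite('pics/c4.png',cv2.resize(b,(800,600),interpolation=3))
E
```

```text
time: 12.85
position: [0.5016, 0.2261, 0.2019]
tool_rot: [[-0.998, -0.06, 0.002], [-0.06, 0.998, 0.003], [-0.002, 0.003, -1.0]]
ft_force: [0.2, -0.9, -0.3]
gripper_width: 0.0197
grip_force: 30.0
time: 14.1
position: [0.5016, 0.2228, 0.129]
tool_rot: [[-0.998, -0.056, 0.0], [-0.056, 0.998, 0.0], [-0.0, 0.0, -1.0]]
ft_force: [-0.2, -0.2, -0.6]
gripper_width: 0.0201
grip_force: 30.0
t 14.1 pos [0.5016 0.2228 0.129 ] head 93.2 w 0.0201 F [-0.2 -0.2 -0.6] -> [-0.04  0.02 -0.1 ] yaw 0.0
```

View pics/c4.png

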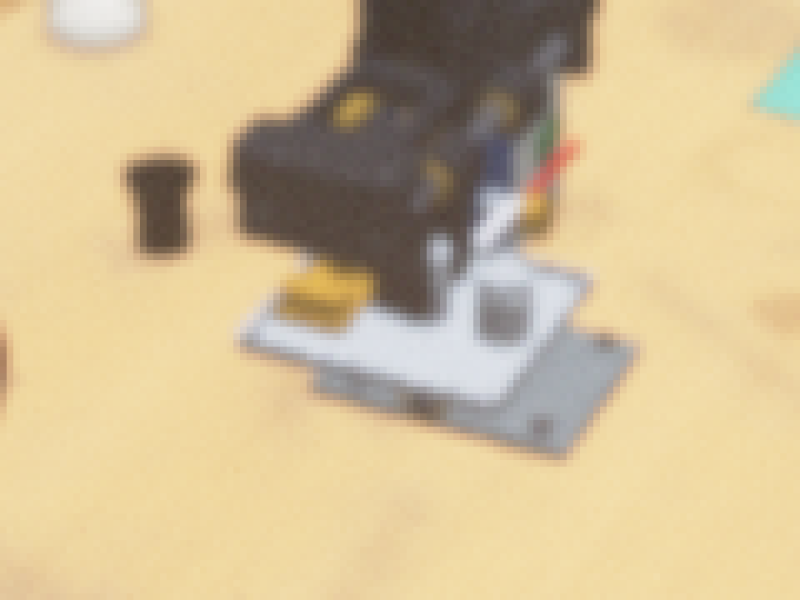

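Weight 2 rests in the pan beside weight 1, clear of the brass part. I'll release, rise and move aside to look.

```bash
python3 -m crank '[[0,0,0,0],[0,0,0,0],[0,0,0,0],[0,0,0,0],[0,0,0,0],[0,0,-1,0],[0,0,-3,0],[0,0,-6,0],[0,0,-9,0],[0,0,-11,0]]' 0.1 && python3 -m crank '[[0,-3,0,0],[0,-8,0,0],[0,-14,0,0],[0,-20,0,0],[0,-25,0,0],[0,-29,0,0],[0,-31,0,0],[0,-31,0,0],[0,-31,0,0],[0,-31,0,0]]';  python3 - <<'E'
from h import *
np.set_printoptions(precision=4,suppress=True)
shot('side','s5.png');shot('top','t5.png')
g=lambda f:cv2.cvtColor(cv2.imread('pics/'+f),cv2.COLOR_BGR2GRAY).astype(np.float32)
a,b=g('s3.png'),g('s5.png')
for sl in(np.s_[200:226,212:242],np.s_[196:232,208:246]):
    _,M=cv2.findTransformECC(a[sl],b[sl],np.float32([[1,0,0],[0,1,4]]),cv2.MOTION_TRANSLATION);print(M[:,2])
o=np.zeros((600,800,3),np.uint8)
o[:,:400]=cv2.resize(cv2.imread('pics/s5.png')[170:230,220:260],(400,600),interpolation=3)
o[:400,400:]=cv2.resize(cv2.imread('pics/t5.png')[165:205,230:270],(400,400),interpolation=3)
o[400:,400:]=cv2.resize(cv2.imread('pics/t5.png')[165:205,190:270],(400,200),interpolation=3)
cv2.imwrite('pics/c5.png',o)
E
```

```text
time: 15.4
position: [0.5019, 0.223, 0.2409]
tool_rot: [[-0.998, -0.056, 0.002], [-0.056, 0.998, 0.001], [-0.002, 0.001, -1.0]]
ft_force: [1.1, 0.2, -0.2]
gripper_width: 0.0482
grip_force: 0.0
time: 16.65
position: [0.5191, -0.0851, 0.239]
tool_rot: [[-0.998, -0.059, 0.0], [-0.059, 0.998, 0.001], [-0.0, 0.001, -1.0]]
ft_force: [0.3, 0.1, -0.5]
gripper_width: 0.0483
grip_force: 0.0
[-0.7251  4.8474]
[-0.3913  4.334 ]
```

View pics/c5.png

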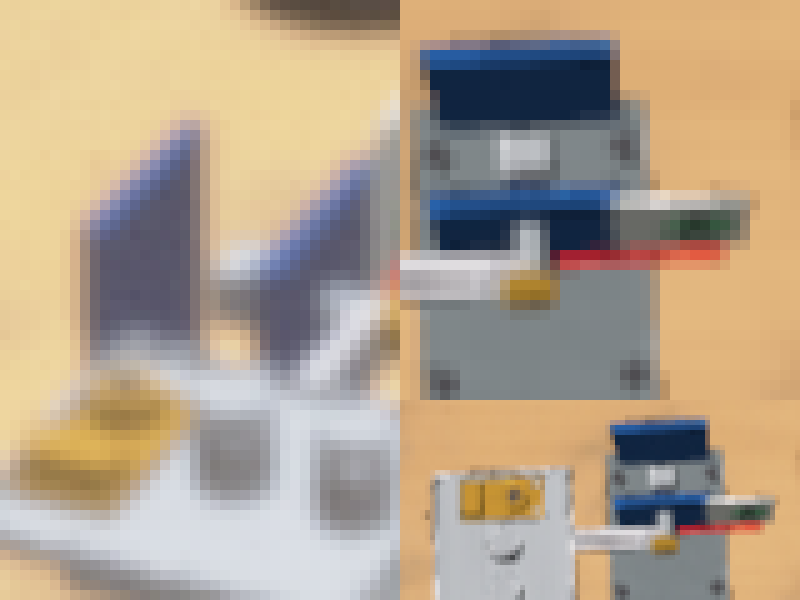

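The pan dropped a further 14 mm, so the arm is about level. In the top view the red pointer lies at the green patch near (700,240), both weights are in the pan, and the bolt head shows at (525,150). I'll locate the head.

```bash
python3 - <<'E'
from h import *
np.set_printoptions(precision=4,suppress=True)
A=lambda x,y:(230+(x-400)/10-.45,165+y/10-.45)
S=lambda x,y:(220+x/10-.45,170+y/10-.45)
for a,b in(((90,222),(428,48)),((190,120),(617,45)),((268,240),(432,198))):print(*tri(S(*a),A(*b)))
for n,x,y,z in(('fL',430,200,.12),('fR',612,193,.12),('fBackL',432,191,.12),('rearback',517,37,.12),('rearfront',517,68,.12),('headF',524,172,.0995),('headB',524,130,.0995),('hc',524.5,150,.0995),('hL',498,150,.0995),('hR',551,150,.0995)):print(n,plane('top',A(x,y),z))
c,s=np.cos(.057),np.sin(.057)
h=plane('top',A(524.5,150),.0995);print('tool',end=' ');go(h[0],h[1],.2,93.2)
E
```

```text
[0.5904 0.1472 0.1188] [0.0007]
[0.5941 0.0801 0.1175] [0.0027]
[0.5346 0.144  0.1272] [0.0015]
fL [0.5343 0.1448 0.12  ]
fR [0.5378 0.0802 0.12  ]
fBackL [0.5375 0.1441 0.12  ]
rearback [0.5941 0.1152 0.12  ]
rearfront [0.5828 0.1149 0.12  ]
headF [0.5491 0.1124 0.0995]
headB [0.5645 0.1127 0.0995]
hc [0.5572 0.1124 0.0995]
hL [0.557  0.122  0.0995]
hR [0.5573 0.1028 0.0995]
tool t 16.75 pos [ 0.5191 -0.0856  0.2389] head 93.3 w 0.0484 F [ 0.7  0.8 -0. ] -> [-4.96 19.54  3.9 ] yaw 0.002
```

```bash
python3 -m crank '[[-0.8,3,0,0],[-2,8,0,0],[-3.5,13,0,0],[-4.6,17,1,0],[-5.1,19.5,2,0],[-5.1,19.5,4,0],[-5.1,19.5,6,0],[-5.1,19.5,7,0],[-5.1,19.5,7,0],[-5.1,19.5,7,0]]'; python3 - <<'E'
from h import *
go(.559,.1127,.09,93.2)
shot('side','s6.png')
b=cv2.imread('pics/s6.png')[150:240,190:310]
cv2.imwrite('pics/c6.png',cv2.resize(b,(800,600),interpolation=3))
E
```

```text
time: 18.0
position: [0.5594, 0.111, 0.1694]
tool_rot: [[-0.998, -0.056, 0.001], [-0.056, 0.998, 0.001], [-0.001, 0.0, -1.0]]
ft_force: [0.6, -0.1, -0.6]
gripper_width: 0.0487
grip_force: 0.0
t 18.0 pos [0.5594 0.111  0.1694] head 93.2 w 0.0487 F [ 0.6 -0.1 -0.6] -> [0.04 0.16 7.94] yaw 0.0
```

View pics/c6.png

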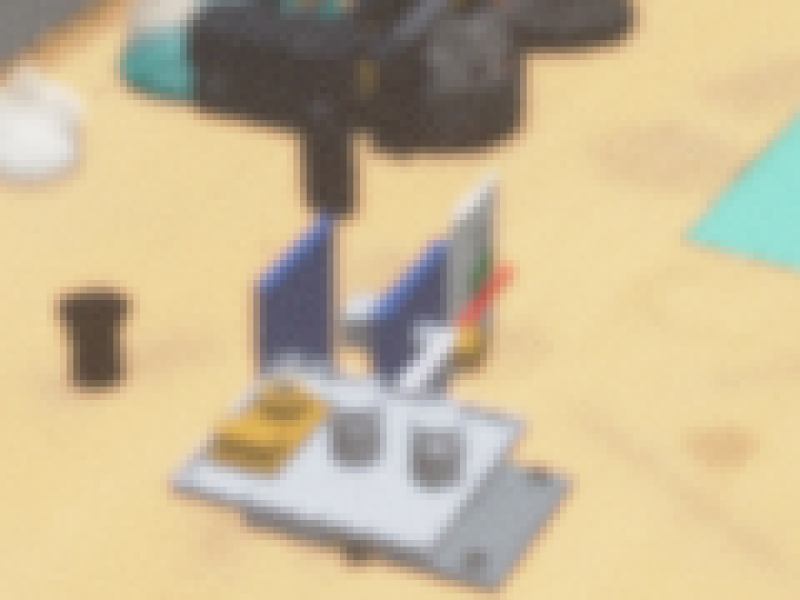

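The near finger, with its tip at (325,215), hangs over the gap. The red pointer sits at the green band around (485,280). I'll descend.

```bash
python3 -m crank '[[0,0.15,1,0],[0,0.15,2,0],[0,0.15,3,0],[0,0.15,4,0],[0,0.15,5,0],[0,0.15,6,0],[0,0.15,7,0],[0,0.15,7.6,0],[0,0.15,7.9,0],[0,0.15,7.9,0]]'; python3 - <<'E'
from h import *
go(.559,.1127,.09,93.2)
shot('side','s7.png')
b=cv2.imread('pics/s7.png')[160:235,200:300]
cv2.imwrite('pics/c7.png',cv2.resize(b,(800,600),interpolation=3))
E
```

```text
time: 19.3
position: [0.5589, 0.1123, 0.0897]
tool_rot: [[-0.998, -0.056, 0.0], [-0.056, 0.998, 0.0], [-0.0, 0.0, -1.0]]
ft_force: [0.3, 0.5, -0.2]
gripper_width: 0.0486
grip_force: 0.0
t 19.3 pos [0.5589 0.1123 0.0897] head 93.2 w 0.0486 F [ 0.3  0.5 -0.2] -> [-0.01  0.04 -0.03] yaw 0.0
```

View pics/c7.png

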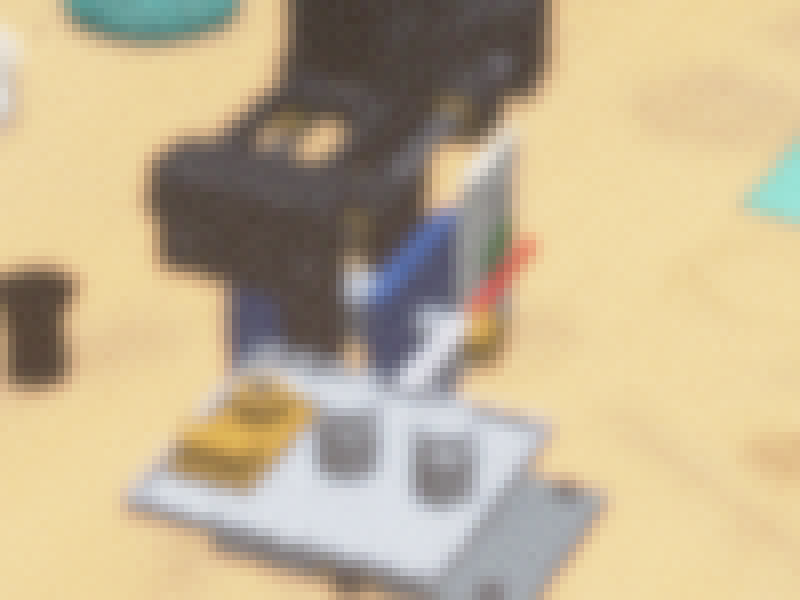

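The fingers straddle the head, which is lit at (355,280), in free space. I'll close.

```bash
python3 -m crank '[[0,0,0,0],[0,0,0,0],[0,0,0,0],[0,0,0,0],[0,0,0,0],[0,0,0,0],[0,0,0,0],[0,0,0,0],[0,0,0,0],[0,0,0,0]]' -1; python3 - <<'E'
from h import *
go(.559,.1127,.09,93.2)
shot('side','s8.png')
g=lambda f:cv2.cvtColor(cv2.imread('pics/'+f),cv2.COLOR_BGR2GRAY).astype(np.float32)
a,b=g('s7.png'),g('s8.png');sl=np.s_[207:223,214:262]
_,M=cv2.findTransformECC(a[sl],b[sl],np.eye(2,3,dtype=np.float32),cv2.MOTION_TRANSLATION);print(M[:,2])
b=cv2.imread('pics/s8.png')[160:235,200:300]
cv2.imwrite('pics/c8.png',cv2.resize(b,(800,600),interpolation=3))
E
```

```text
time: 20.6
position: [0.5589, 0.1129, 0.0899]
tool_rot: [[-0.998, -0.057, 0.0], [-0.057, 0.998, 0.001], [-0.0, 0.001, -1.0]]
ft_force: [-0.8, 3.7, 2.1]
gripper_width: 0.0188
grip_force: 30.0
t 20.6 pos [0.5589 0.1129 0.0899] head 93.2 w 0.0188 F [-0.8  3.7  2.1] -> [-0.   -0.02 -0.01] yaw 0.001
[-0.02281843 -0.04285414]
```

View pics/c8.png

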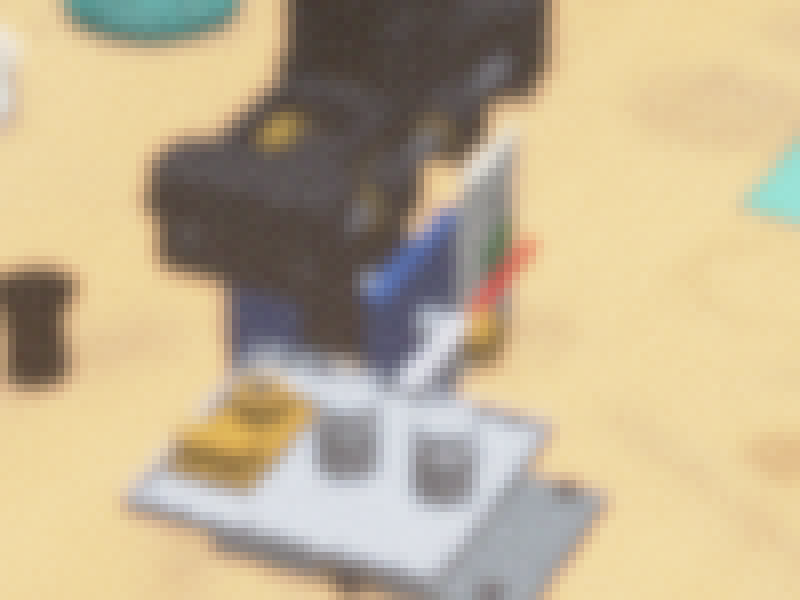

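The opening is 18.8 mm across the 19 mm head at 30 N, so it is square in the pads. The arm did not turn and both weights are in the pan. I'll hand in.

```bash
python3 -c "
from bench import order
print(order.hand_in())"
```

```text
the job is handed in; nothing more can be done
None
```

I handed the job in at about 20.6 s with two weights in the pan, the arm level by my camera measurements, the third weight left on the bench and the bolt head gripped across its flats at 30 N; the hand-in returned no verdict.

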